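Steady the wobbly seasoning stand

ROBOT

A 6-joint arm with a two-finger parallel gripper is mounted at the origin on a cart in front of the work surface, level with it; the furniture and walls round the work are solid. World frame = base frame: x ahead of the robot, y to its left, z up, the work surface at z = 0. Lengths are in m, angles in rad, forces in N, time in s.
With the tool pointing down it reaches from about 0.25 to 0.85 m from the base axis. Payload 12.5 kg.
Tool frame: the origin (TCP) lies midway between the tips of the shut fingers; the grasp point (between the pads) lies 19 mm behind it; z points along the fingers, y is the line along which they close (so a half turn about z gives the same grasp; the last joint's range is limited). The gripper opens to 93 mm and grips with 3 to 60 N. Pads are 15 mm wide; open, the fingers measure 128 mm over their backs; the gripper's body (75 mm by 188 mm) begins 65 mm behind the grasp point.
Start: joints at [-1.378, 0.351, 1.652, -0, 1.139, -0.085], TCP at [0.151, -0.529, 0.219] pointing down, gripper open.
Joint ranges: [-2.75, 2.75], [-0.79, 2.1], [0.01, 2.65], [-1.57, 4.71], [0.07, 3.14], [-2.87, 2.87]. Speed limits (rad/s): [2.22, 2.22, 2.79, 3.14, 3.14, 3.14].

INTERFACE

Orientations are given as a rotation vector (axis times angle).
In Python, from station import robot gives the robot as it stands. Calls block until the motion is done:
- robot.goto(position, orientation): joint-space move of the TCP to a pose.
- robot.line_to(position, frame=None, v=0.15, max_force=None): straight line of the TCP; frame=None keeps the orientation; v is the mean speed in m/s. With max_force (N) it stops when the force on the tool has changed by that much, and returns True; else False.
- robot.movej(angles): joint-space move.
- robot.ungrasp() and robot.close_gripper(effort=None): open the fingers fully, or close them until they stop; effort is the grip in N (None keeps the last).
- robot.dwell(seconds).
- robot.ik(position, orientation): joint angles nearest the present ones, or None.
- robot.camera(name): name is "scene" or "top" or "wrist"; returns a dict with "frame" (400x640x3 uint8, red, green, blue), "fov_y" (degrees; the focal length in pixels is half the picture's height over the tangent of half this angle, whatever the lens; pixels are square), "cx", "cy" (the principal point, pixels), "dist_coeffs" ([k1, k2, p1, p2, k3] as OpenCV has them; the pictures are not rectified), "cam_to_world" (4x4, takes a point from camera to world coordinates); the wrist camera has in their place "tool_from_camera" (4x4, takes a point from camera to tool coordinates, whose origin is the TCP and whose axes are the flange's). Camera axes: x right, y up, looking along -z (the intrinsics and any distortion apply to the point x, -y, -z); pixel columns grow to the right and rows downward; lengths in m; the calibration is good to about 2 mm. A picture is of the moment at which its call begins: read the wrist's pose just before it. There is no depth.
A pose or a line that the arm cannot do raises robot.MotionError and nothing moves.
- robot.hand_in(): hands the job in; it is judged then, once.
Readings, each from a call of its own:
- robot.read_time_s(): time.
- robot.read_joint_positions(): joint angles.
- robot.read_qvel(): joint speeds.
- robot.read_effort(): joint torques, N m.
- robot.read_eef_pos(): TCP position.
- robot.read_eef_rot(): TCP orientation.
- robot.read_ft_force(): force on the tool from outside, world axes, zero at the start.
- robot.read_torque(): the same for the moment, N m.
- robot.read_width(): opening from 0.0 (shut) to 1.0 (fully open).
- robot.read_grip_force(): force on a finger pad.
Only numpy, scipy, OpenCV 4.12 (cv2) and the standard library are available. Lean on these libraries where they do the work, as an engineer would, in place of code of your own. Each camera call takes 0.05 s, during which the arm holds its last target. There are 200 camera calls.

TASK

The little round stand rocks because its adjustable foot is screwed in too far: turn the leaning black knob clockwise until all four feet bear firmly on the worktop and the stand no longer wobbles, without screwing it so far that another foot lifts. Let go of it, then stand the spice jar upright on the stand's cork pad. Leave the other things on the worktop undisturbed.

Things in the scene. Friction and masses are not known exactly. Their poses are not given: they have to be found in the camera images.
- stand: Loose stand, 1.8 kg: round wooden top 170 mm across, upper face 60 mm above the worktop, on four rubber ball feet (22 mm). At the start it sags 0.7 to 1.7 degrees to the adjustable foot. Origin on the worktop under the top's middle; x to the adjustable foot (away from the robot, within 35 degrees), z up. Foot centres (x, y), mm: adjustable (145, 0), others (-115, 0), (0, 115), (0, -115).
- knob_center (a point): Centre of the black fluted knob on the foot screw: 35 mm across, 28 mm along its axis. The axis leans 30 degrees from the stand's z, in its xz plane: its upper end leans to the top's middle (-x), its lower end runs out (+x) to the foot. At (83, 0, 118) mm in the stand's frame when flush; 40 mm of thin spindle is free below it. This point's orientation turns with the knob.
- knob (a joint): Turn in rad; grows clockwise seen from above, driving knob and foot down along the leaning axis, 10 mm a turn. Starts negative (3 to 6 mm short). At 0 the four feet lie in one plane; rubber gives, so all bear within about 0.7 rad of 0. Well short of that the near foot hangs free, well past it the left and right ones. Friction 0.06 N m; stays where left; stops at -4 and 3.
- foot_screw: Ball foot of the adjustable screw (far side of the stand); origin at the ball's centre. It does not turn with the knob.
- foot_near: Fixed ball foot opposite the adjustable one, nearest the robot; origin at the ball's centre.
- foot_left: Fixed ball foot on the stand's +y side; origin at the ball's centre.
- foot_right: Fixed ball foot on the stand's -y side; origin at the ball's centre.
- jar_center (a point): Centre (half-way up, 53 mm above its base) of the spice jar: round, 44 mm across with a 45 mm wide green cap, 106 mm tall, about 0.12 kg; stands on the worktop to the left of the stand. z is its own upright axis.
- pad_center (a point): Middle of the upper face of the round cork pad, 70 mm across, set on the stand's top on the side away from the knob; at (-30, 0, 62) mm in the stand's frame.
- beaker: Bystander, loose: white stoneware beaker with a grey foot, 67 mm wide, 96 mm tall; origin at the centre of its base.
- can: Bystander, loose: orange drinks can, 53 mm wide, 134 mm tall; origin at the centre of its base.
- canister: Bystander, loose: square green lidded canister, 64 mm wide, 120 mm tall; origin at the centre of its base.
- honey_jar: Bystander, loose: glass jar with a black lid, 63 mm wide, 94 mm tall; origin at the centre of its base.

How it is judged:
On the way, in this order (a step that is already met when the one before it is completed fails the run):
1. all four feet bear on the worktop with the stand let go (contact force between each of foot_screw, foot_near, foot_left, foot_right and anything else above 0.5 N and contact force between each of the fingers, the arm and stand below 0.1 N), for 0.3 s.
2. the spice jar stands on the cork pad (horizontal distance between jar_center and pad_center below 0.025 m and distance between jar_center and pad_center below 0.064 m), for 0.2 s.
At the end, for the whole second after the job is handed in: All four feet press on the worktop with more than 0.5 N each, the stand is at rest and within 0.02 rad of level, and the spice jar stands upright (within 0.1 rad) on the cork pad, its middle within 25 mm of the pad's middle (contact force between each of foot_screw, foot_near, foot_left, foot_right and anything else above 0.5 N and horizontal distance between jar_center and pad_center below 0.025 m and z of jar_center in the frame of pad_center between 0.046 and 0.06 m and angle between jar_center's own z axis and vertical below 0.1 rad and angle between stand's own z axis and vertical below 0.02 rad and linear speed of stand below 0.02 m/s); the robot touches nothing.
It fails at once if a bystander on the worktop is shifted by more than 30 mm (distance of any of beaker, can, canister, honey_jar from where it was at the start of the episode above 0.03 m).
It also fails if it takes over 54 s, if anything falls off the work surface, if the arm or the gripper's body presses on something with over 40 N, if the wrist force passes 120 N, or if a joint passes its speed limit or range.

## Working session

There is one attempt and no reset: what is moved stays moved. The work goes in short steps, each a Python script; the robot and the scene stay as the last script left them, time stands still between calls to the robot, and variables do not carry over. Pictures are saved under pics/ and viewed, at most 10 in all, crops included, and the job is handed in when it is done.

```bash
ls; mkdir -p pics
python3 - <<'E'
from station import robot
import cv2,numpy as np,pickle
d={}
for n in("scene","top"):
    c=robot.camera(n);d[n]=c
    cv2.imwrite(f"pics/{n}0.png",c["frame"][:,:,::-1])
    print(n,{k:np.round(v,4).tolist() for k,v in c.items() if k!="frame"})
pickle.dump(d,open("cams0.pkl","wb"))
print(robot.read_time_s(),robot.read_eef_rot())
E
```

```text
pics
scene {'fov_y': 44.4123, 'cx': 319.5184, 'cy': 188.3535, 'dist_coeffs': [0.0448, 0.0, 0.0, 0.0, 0.0], 'cam_to_world': [[0.8654, 0.3462, -0.3621, 0.0691], [-0.5009, 0.5877, -0.6353, -1.0845], [-0.0071, 0.7312, 0.6821, 1.0253], [0.0, 0.0, 0.0, 1.0]]}
top {'fov_y': 56.9105, 'cx': 319.2235, 'cy': 198.5243, 'dist_coeffs': [-0.079, 0.0, 0.0, 0.0, 0.0], 'cam_to_world': [[-0.0728, 0.9765, -0.203, 0.3909], [-0.9973, -0.0713, 0.0144, -0.2209], [-0.0004, 0.2036, 0.9791, 0.9617], [0.0, 0.0, 0.0, 1.0]]}
0.1 [-3.11034142e+00 -4.34759757e-01  1.09451024e-04]
```

View pics/scene0.png

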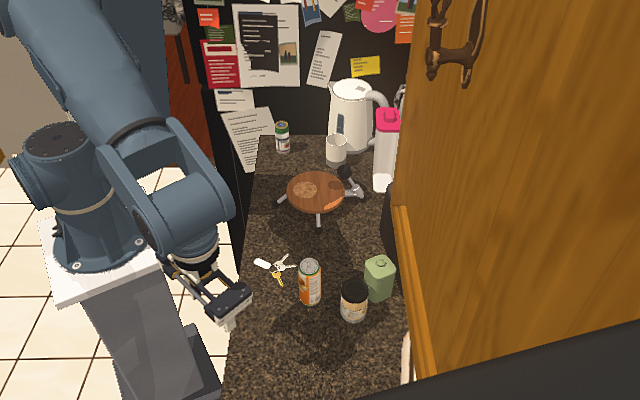

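View pics/top0.png

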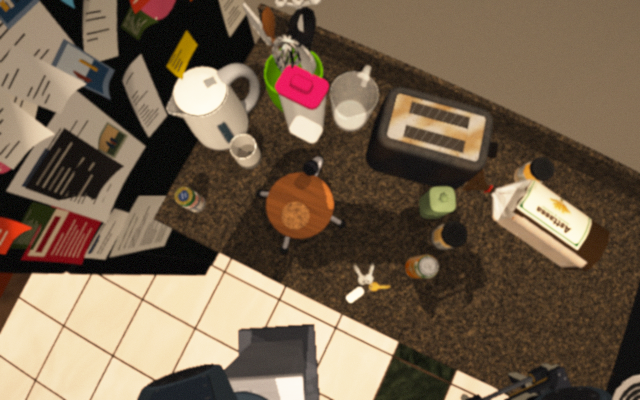

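The scene view shows the stand's top at about (316,191), the knob at (345,172), the jar at (282,137) and the beaker at (336,150). In the top view they are at (300,206), (313,168), (190,198) and (244,150). I'll zoom in on both and triangulate.

```bash
cat > h.py <<'E'
import cv2,numpy as np
def K(c):
    f=c["frame"].shape[0]/2/np.tan(np.radians(c["fov_y"])/2)
    return np.array([[f,0,c["cx"]],[0,f,c["cy"]],[0,0,1.]])
def ray(c,uv,T=None):
    T=np.array(c["cam_to_world"]) if T is None else T
    p=cv2.undistortPoints(np.array([[uv]],float),K(c),np.array(c["dist_coeffs"],float))[0,0]
    d=T[:3,:3]@np.array([p[0],-p[1],-1]);return T[:3,3],d/np.linalg.norm(d)
def onplane(r,z): o,d=r;return o+d*(z-o[2])/d[2]
def tri(rs):
    A=sum(np.eye(3)-np.outer(d,d) for o,d in rs);b=sum((np.eye(3)-np.outer(d,d))@o for o,d in rs)
    p=np.linalg.solve(A,b);return p,[np.linalg.norm(np.cross(p-o,d)) for o,d in rs]
def proj(c,P,T=None):
    T=np.array(c["cam_to_world"]) if T is None else T
    q=np.linalg.inv(T)@np.append(P,1);q=q[:3]*[1,-1,-1]
    return cv2.projectPoints(q[None],np.zeros(3),np.zeros(3),K(c),np.array(c["dist_coeffs"],float))[0].ravel()
E
python3 - <<'E'
import pickle,cv2,numpy as np
from h import *
d=pickle.load(open("cams0.pkl","rb"))
out=[]
for n,(x,y,w,h) in {"scene":(240,110,160,120),"top":(160,120,200,150)}.items():
    f=d[n]["frame"];hsv=cv2.cvtColor(f,cv2.COLOR_RGB2HSV)
    m=cv2.inRange(hsv,(3,100,60),(18,255,255)); mm=np.zeros_like(m);mm[y:y+h,x:x+w]=m[y:y+h,x:x+w]
    mm=cv2.morphologyEx(mm,cv2.MORPH_OPEN,np.ones((3,3)))
    cs=cv2.findContours(mm,0,2)[0];c=max(cs,key=cv2.contourArea)
    e=cv2.fitEllipse(cv2.convexHull(c));print(n,"top",e,cv2.contourArea(c))
    z=4 if n=="scene" else 3.2
    cr=cv2.resize(f[y:y+h,x:x+w],(400,300) if 0 else (640,480),interpolation=cv2.INTER_CUBIC)
    out.append(cv2.resize(cr,(400,300) if 0 else (640,480)))
    cv2.imwrite(f"pics/z_{n}.png",out[-1][:,:,::-1])
E
```

```text
scene top ((315.0461730957031, 191.80905151367188), (43.602455139160156, 59.33616256713867), 91.1546401977539) 1967.5
top top ((215.35574340820312, 195.75282287597656), (95.3778076171875, 128.3292999267578), 37.03947448730469) 6254.5
```

View pics/z_scene.png

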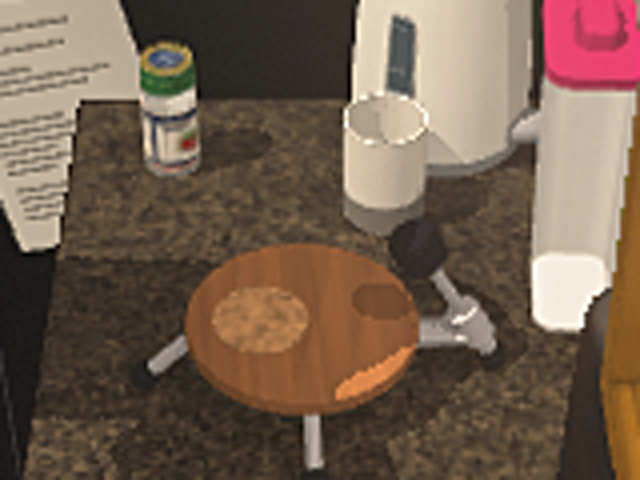

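View pics/z_top.png

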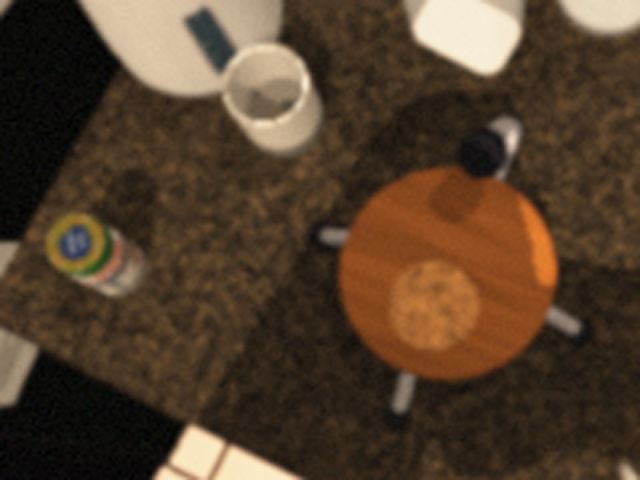

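The zoomed views put the knob at scene (344.7,172) / top (311.2,167.8), the pad at (305,190) / (295.6,215.6), and the jar's cap at (282,125) / (183.8,195.9). The near foot is clear of the left, right and screw feet. Next I'll triangulate these.

Run:
```python
import pickle
from h import *
d=pickle.load(open("cams0.pkl","rb"));s,t=d["scene"],d["top"]
S=lambda x,y:ray(s,(240+x/4,110+y/4)); T=lambda x,y:ray(t,(160+x/3.2,120+y/3.2))
P={}
for n,a,b in [("disc",(303,323),(448,273)),("pad",(260,320),(434,306)),("knob",(419,248),(484,153)),("captop",(168,60),(76,243)),
  ("beakertop",(386,119),(266,85)),("near",(145,374),(399,412)),("right",(314,466),(582,330)),("pinkbase",(570,292),(468,38)),("foot_s",(484,345),(510,128))]:
    p,e=tri([S(*a),T(*b)]);P[n]=p;print(n,(p*1000).round(1),(np.array(e)*1000).round(1))
for n,b in [("near",(399,412)),("left",(326,236)),("right",(582,330))]:print(n,"plane",(onplane(T(*b),.011)*1000).round(1))
print("jarbase top",onplane(T(122,287),0)*1e3)
v=P["knob"]-P["pad"];print("az pad->knob",np.degrees(np.arctan2(v[1],v[0])),np.hypot(*v[:2]))
for n in("disc","near"):
  v=P[n]-P["knob"];print(n,np.degrees(np.arctan2(-v[1],-v[0])),np.hypot(*v[:2]))
print("beaker dist to knob",np.hypot(*(P["beakertop"]-P["knob"])[:2]))
```

```text
disc [ 566.6 -185.7   57.3] [1.9 1.9]
pad [ 539.4 -173.3   63.5] [0.9 0.9]
knob [ 642.  -220.3  121.5] [1.4 1.4]
captop [600.3  89.4 106.2] [2.1 2.1]
beakertop [716.4 -55.5  97.4] [1.4 1.4]
near [ 462.9 -137.5   17.2] [0. 0.]
right [ 517.4 -287.9   28.9] [1.1 1.1]
pinkbase [ 782.7 -214.4    8.1] [4.6 4.6]
foot_s [ 689.5 -242.6   23.2] [0.3 0.3]
near plane [ 463.3 -137.    11. ]
left plane [612.  -84.6  11. ]
right plane [ 518.7 -288.8   11. ]
jarbase top [583.57461587  89.49018073   0.        ]
az pad->knob -24.59831623989647 0.1128491323398141
disc -24.590370481591183 0.08294801736177905
near -24.792216960805057 0.19734627912071095
beaker dist to knob 0.1807630954043399
```

All the measured points agree with the given sizes: the knob is 83 mm from the disc's middle (text 83), and the stand's azimuth is -24.6°. I'll now measure the wobble gap by pressing the near edge of the top.

```bash
cat > tap.py <<'E'
from station import robot
import numpy as np
def tap(p,zstart,maxF=9,n=40,step=.0003,down=None):
    p=np.array(p)
    robot.line_to([p[0],p[1],zstart],v=.12)
    robot.line_to([p[0],p[1],.045],v=.012,max_force=1.0)
    f0=None;z=robot.read_eef_pos()[2];out=[]
    for i in range(n):
        out.append((round(robot.read_eef_pos()[2]*1e3,2),round(robot.read_ft_force()[2],2)))
        if abs(out[-1][1])>maxF:break
        z-=step;robot.line_to([p[0],p[1],z],v=.01)
    robot.line_to([p[0],p[1],zstart+.03],v=.15)
    return out
E
python3 - <<'E'
from tap import *
robot.close_gripper(20)
print(robot.read_time_s(),robot.read_ft_force())
rot=robot.read_eef_rot()
print(robot.ik([.501,-.156,.2],rot))
robot.goto([.501,-.156,.25],rot)
print(robot.read_time_s(),robot.read_ft_force())
print(tap([.501,-.156],.075));print(robot.read_time_s())
E
```

```text
1.55 [-0.12581484  0.46459463 -0.0684999 ]
[-3.90593509e-01  3.26027292e-01  1.73701008e+00 -4.92727446e-06
  1.07855479e+00  9.02420902e-01]
3.4083 [ 0.5587919  -0.36851978 -0.0780342 ]
[(np.float64(62.19), np.float64(3.55)), (np.float64(62.0), np.float64(3.98)), (np.float64(61.72), np.float64(5.47)), (np.float64(61.46), np.float64(7.25)), (np.float64(61.24), np.float64(8.3)), (np.float64(61.04), np.float64(8.69)), (np.float64(60.79), np.float64(10.98))]
8.2
```

Run:
```python
from tap import *
o=tap([.501,-.156],.068,maxF=26,n=30,step=.0005);print([(float(a),float(b)) for a,b in o]);print(robot.read_time_s())
```

```text
[(62.21, 2.16), (61.85, 5.14), (61.44, 7.2), (61.08, 9.07), (60.68, 10.79), (60.34, 12.6), (60.01, 15.54), (59.68, 18.34), (59.42, 22.41), (59.14, 24.4), (58.84, 27.08)]
12.3583
```

Pressing gives a slope break about 2.2 mm below first contact. That puts the screw about 4 to 5 mm short, so roughly 2.9 rad of turn is needed. I'll check the IK for gripping along the leaning axis.

```bash
cat > kn.py <<'E'
from station import robot
import numpy as np
from scipy.spatial.transform import Rotation as R
A=np.radians(-24.6);ux=np.array([np.cos(A),np.sin(A),0]);uy=np.array([-np.sin(A),np.cos(A),0]);uz=np.array([0,0,1.])
def frame(lean,al):
    z=np.sin(lean)*ux-np.cos(lean)*uz
    y=uy; x=np.cross(y,z)
    return R.from_matrix(np.c_[x,y,z])*R.from_euler('z',al)
KC=np.array([.6424,-.2205,.1200])
def pose(al,back=0,lean=np.radians(29),kc=KC):
    f=frame(lean,al);return kc+f.as_matrix()[:,2]*(.019-back),f.as_rotvec()
E
python3 - <<'E'
from kn import *
print(robot.read_joint_positions())
for al in np.radians([-140,-90,-50,0,50,90,130,180,220]):
    for b in (0,.1):
        q=robot.ik(*pose(al,b));print(round(np.degrees(al)),b,None if q is None else np.round(q,3))
E
```

```text
[-3.90633829e-01  4.68041726e-01  1.82012644e+00 -1.87184474e-05
  8.54933128e-01  9.02426745e-01]
-140 0 [-0.392  0.557  1.756 -0.057  0.322  2.355]
-140 0.1 [-0.389  0.351  1.825 -0.044  0.46   2.344]
-90 0 None
-90 0.1 None
-50 0 [-0.392  0.557  1.756 -0.057  0.322 -2.357]
-50 0.1 [-0.389  0.351  1.825 -0.044  0.46  -2.368]
0 0 [-0.392  0.557  1.756 -0.057  0.322 -1.485]
0 0.1 [-0.389  0.351  1.825 -0.044  0.46  -1.496]
50 0 [-0.392  0.557  1.756 -0.057  0.322 -0.612]
50 0.1 [-0.389  0.351  1.825 -0.044  0.46  -0.623]
90 0 [-0.392  0.557  1.756 -0.057  0.322  0.086]
90 0.1 [-0.389  0.351  1.825 -0.044  0.46   0.075]
130 0 [-0.392  0.557  1.756 -0.057  0.322  0.784]
130 0.1 [-0.389  0.351  1.825 -0.044  0.46   0.773]
180 0 [-0.392  0.557  1.756 -0.057  0.322  1.657]
180 0.1 [-0.389  0.351  1.825 -0.044  0.46   1.646]
220 0 [-0.392  0.557  1.756 -0.057  0.322  2.355]
220 0.1 [-0.389  0.351  1.825 -0.044  0.46   2.344]
```

Run:
```python
from kn import *
p=robot.read_eef_pos();robot.line_to([p[0],p[1],.2],v=.25)
robot.ungrasp()
a0=np.radians(-10)
robot.goto(*pose(a0,.11)); P,_=pose(a0);print(robot.read_time_s(),robot.read_ft_force())
print(robot.line_to(P,v=.1,max_force=12),robot.read_eef_pos()-P)
f0=robot.read_ft_force()
robot.close_gripper(18);print("w",robot.read_width(),robot.read_grip_force(),robot.read_ft_force()-f0,robot.read_time_s())
import pickle;c=robot.camera("scene");import cv2
cv2.imwrite("pics/grasp.png",cv2.resize(c["frame"][90:250,220:420],(800,640))[:600,:,::-1])
```

```text
16.5917 [-0.73871979 -0.28547003  0.63955209]
False [ 9.71710683e-05 -2.25113195e-05  6.12315526e-04]
w 0.363649757646727 17.99956887960434 [ 1.17007943  4.22485663 -0.4799792 ] 18.8
```

View pics/grasp.png

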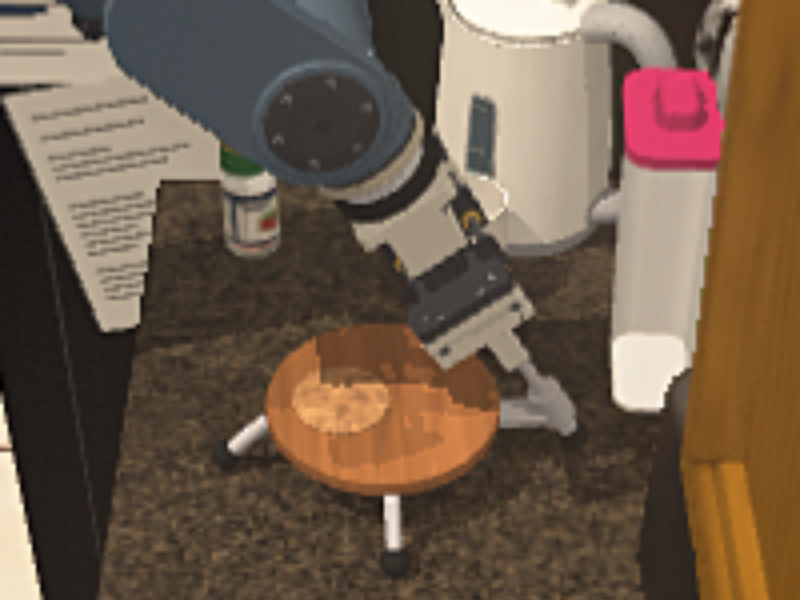

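The fingers hold the knob, with the tool lined up along the leaning spindle at about (510,350) and an opening of 34 mm, as expected. Now I'll turn it.

Run:
```python
from kn import *
a0=np.radians(-10);q0=np.array(robot.read_joint_positions());p0=robot.read_eef_pos();T=2.85
for k in (1/3,2/3,1):
    kc=p0+k*(-.0009*ux-.0017*uz)
    q=np.array(robot.ik(kc,frame(np.radians(29+k),a0+T*k).as_rotvec()))
    robot.movej(q);print(np.round(robot.read_ft_force(),1),robot.read_width(),robot.read_joint_positions()[5]-q0[5],robot.read_time_s())
f=robot.read_eef_rot();z=R.from_rotvec(f).as_matrix()[:,2]
robot.ungrasp();robot.line_to(robot.read_eef_pos()-.11*z,v=.2)
robot.close_gripper(18)
down=R.from_matrix(np.c_[ux,-uy,-uz])
e=(R.from_rotvec(robot.read_eef_rot()).inv()*down).magnitude();rv=(down*R.from_euler('z',np.pi)) if e>np.pi/2 else down
P=np.array([.566,-.186,0])-.072*ux;P[2]=.09
robot.goto(P,rv.as_rotvec())
from tap import tap
o=tap(P,.068,maxF=12,n=9,step=.0004);print([(float(a),float(b)) for a,b in o]);
P=np.array([.566,-.186,0])-.072*uy;P[2]=.09
robot.line_to(P);o=tap(P,.066,maxF=12,n=9,step=.0004);print([(float(a),float(b)) for a,b in o]);print(robot.read_time_s())
```

```text
[-0.8  3.4  0.8] 0.3601265270789012 0.9529481794359304 19.7583
[0.2 6.2 1. ] 0.36390594310548346 1.9072225638341225 20.6667
[1.5 6.  0.5] 0.36013095851923727 2.860498004865602 21.575
[(61.25, 3.17), (61.06, 5.0), (60.83, 7.62), (60.57, 10.32), (60.37, 12.71)]
[(59.26, 3.22), (59.14, 5.46), (58.98, 8.87), (58.82, 11.39), (58.69, 14.64)]
31.3667
```

The contact heights now read level once the cork pad's 2 mm is allowed for: the near tap landed on the pad at 61.5, and the right side reads 59.4. The stiffness matches four feet bearing. All the estimates still put the screw 0.25–0.5 rad short, so I'll add 0.4 rad for margin, then look for the jar.

Run:
```python
from kn import *
from h import *
import pickle
kc=KC-.0009*ux-.0017*uz
p=robot.read_eef_pos();robot.line_to([p[0],p[1],.17],v=.3);robot.ungrasp()
q=np.array(robot.read_joint_positions());L=np.radians(30)
c=[(abs(robot.ik(*pose(a,.07,L,kc))[5]-q[5]),a) for a in np.radians([-25,155])];a0=min(c)[1];print(c)
robot.goto(*pose(a0,.07,L,kc));robot.line_to(pose(a0,0,L,kc)[0],v=.2,max_force=15)
robot.close_gripper(18);print(robot.read_width(),robot.read_time_s())
q=np.array(robot.ik(robot.read_eef_pos()-.0002*uz,pose(a0+.4,0,L,kc)[1]));robot.movej(q)
z=R.from_rotvec(robot.read_eef_rot()).as_matrix()[:,2]
robot.ungrasp();robot.line_to(robot.read_eef_pos()-.09*z,v=.3);print(robot.read_time_s())
d=pickle.load(open("cams0.pkl","rb"));t=d["top"];T=lambda x,y:ray(t,(160+x/3.2,120+y/3.2))
print("edge",onplane(T(115,70),0),onplane(T(15,270),0),onplane(T(190,415),0))
print("jarbase",onplane(T(122,287),0),"kettle front base",onplane(ray(d["scene"],(240+450/4,110+172/4)),0))
print(robot.read_eef_pos(),robot.read_joint_positions())
```

```text
[(np.float64(3.4057545356577426), np.float64(-0.4363323129985824)), (np.float64(0.2641618820679501), np.float64(2.705260340591211))]
0.3575422898111017 35.4083
37.3833
edge [0.77585458 0.09523686 0.        ] [0.60464024 0.18100976 0.        ] [0.47350419 0.03441589 0.        ]
jarbase [0.58357462 0.08949018 0.        ] kettle front base [ 0.79401995 -0.03610195  0.        ]
[ 0.60931245 -0.20482249  0.18036061] [-0.38769446  0.36671846  1.84100712 -0.05221268  0.40951641  1.61834396]
```

Run:
```python
from kn import *
import cv2,pickle
W=np.array([.894,-.447,0]);W/=np.linalg.norm(W)
m=R.from_matrix(np.c_[np.cross(W,-uz),W,-uz])
J=np.array([.6003,.0894,.17]);q=np.array(robot.read_joint_positions())
c=min([m,m*R.from_euler('z',np.pi)],key=lambda r:abs(robot.ik(J,r.as_rotvec())[5]-q[5]) if robot.ik(J,r.as_rotvec()) is not None else 9)
print(robot.ik(J,c.as_rotvec()))
robot.goto(J,c.as_rotvec());print(robot.read_time_s())
pose_=(robot.read_eef_pos(),robot.read_eef_rot());w=robot.camera("wrist");t=robot.camera("top")
pickle.dump((pose_,w,t),open("c2.pkl","wb"))
a=w["frame"];b=cv2.resize(t["frame"][120:270,160:360],(640,480),interpolation=cv2.INTER_CUBIC)
cv2.imwrite("pics/w2.png",a[:,:,::-1]);cv2.imwrite("pics/t2.png",b[:,:,::-1])
```

```text
[0.07114751 0.50400609 1.54565953 0.         1.09192703 0.53479512]
38.5
```

View pics/w2.png

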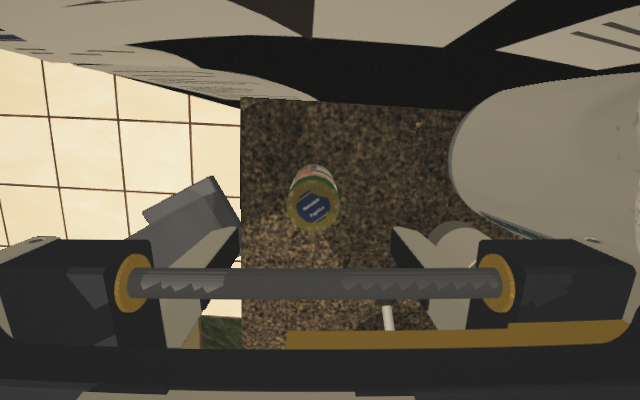

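View pics/t2.png

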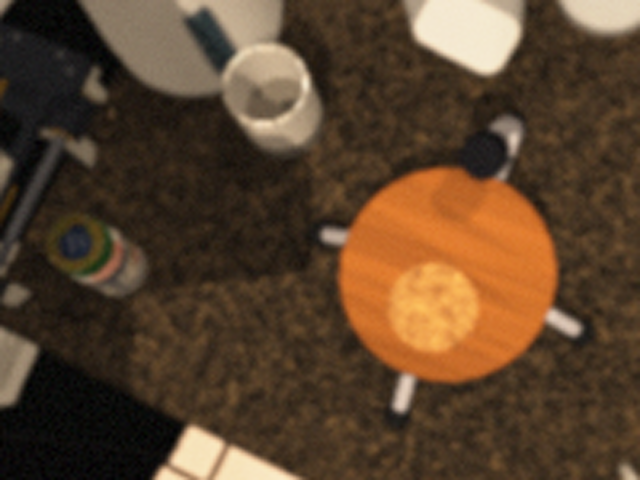

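The stand hasn't moved: the pad is still at (434,307) in the crop. The wrist view shows the jar's cap at (313,207), midway between the fingers. I'll check that and carry the jar.

Run:
```python
from kn import *
from h import *
import pickle
(pp,rr),w,t=pickle.load(open("c2.pkl","rb"))
M=np.eye(4);M[:3,:3]=R.from_rotvec(rr).as_matrix();M[:3,3]=pp
rw=ray(w,(313,207),M@np.array(w["tool_from_camera"]))
g=onplane(rw,.106);p,e=tri([rw,ray(t,(160+76/3.2,120+243/3.2)),ray(pickle.load(open("cams0.pkl","rb"))["scene"],(282,125))])
print("cap",g,p,e)
pad=onplane(ray(t,(160+434/3.2,120+307/3.2)),.062);print("pad",pad)
if np.hypot(*(g-[.6003,.0894,.106])[:2])>.01 or np.hypot(*(pad-[.5394,-.1733,.062])[:2])>.006: raise SystemExit("mismatch")
J=p.copy();J[2]=.056;PD=np.array([(pad[0]+.5394)/2,(pad[1]-.1733)/2,0])
robot.line_to([J[0],J[1],.15],v=.2);robot.line_to(J,v=.2,max_force=8)
robot.close_gripper(15);print("w",robot.read_width()*93,robot.read_grip_force(),robot.read_eef_pos(),robot.read_time_s())
robot.line_to([J[0],J[1],.16],v=.25)
robot.line_to([PD[0],PD[1],.15],v=.25);print(robot.read_ft_force(),robot.read_width()*93,robot.read_time_s())
robot.line_to([PD[0],PD[1],.124],v=.1)
print(robot.line_to([PD[0],PD[1],.1155],v=.02,max_force=2.0),robot.read_eef_pos(),robot.read_time_s())
```

```text
cap [0.60113591 0.09358525 0.106     ] [0.60116364 0.09192825 0.10332633] [np.float64(0.001063040300730586), np.float64(0.0021643536559727995), np.float64(0.0025353895292809974)]
pad [ 0.53799558 -0.17285548  0.062     ]
w 45.35865115953097 14.989524941775016 [0.60113738 0.09194584 0.05595559] 40.275
[ 0.59808516  0.55540727 -0.89203317] 45.40239400420862 42.0833
True [ 0.53886412 -0.17311958  0.11697855] 42.8917
```

Run:
```python
from kn import *
import cv2
robot.ungrasp();p=robot.read_eef_pos();robot.line_to([p[0],p[1],.25],v=.25)
q=list(robot.read_joint_positions());q[0]+=.45;robot.movej(q)
print(robot.read_time_s());a=robot.camera("scene")["frame"][110:230,240:400];b=robot.camera("top")["frame"][120:270,160:360]
f=lambda i:cv2.resize(i,(400,300),interpolation=cv2.INTER_CUBIC)
cv2.imwrite("pics/end.png",np.hstack([f(a),f(b)])[:,:,::-1])
```

```text
45.4833
```

View pics/end.png

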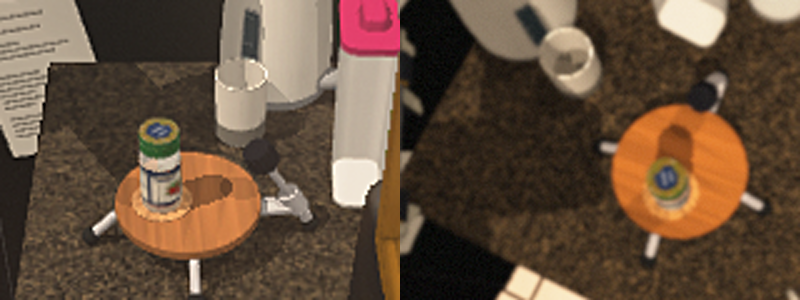

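The jar stands upright in the middle of the pad, at (160,190) in the left crop and (668,190) in the right. The stand and the beaker are where they were, so I'm handing in.

```bash
python3 -c "
from station import robot
print(robot.hand_in(),robot.read_time_s())"
```

```text
the job is handed in; nothing more can be done
the job is handed in; nothing more can be done
```

I turned the knob clockwise about 3.26 rad in total and stood the spice jar upright on the cork pad, then handed the job in at about 46 s; the verdict wasn't shown, and I pressed the stand to check its feet only before the last 0.4 rad of turn, when its stiffness pointed to all four bearing.

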